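Set out the ledge for a wheel-hub job

ROBOT

A 6-joint arm with a two-finger parallel gripper is mounted at the origin on the work surface. World frame = base frame: x ahead of the robot, y to its left, z up, the work surface at z = 0. Lengths are in m, angles in rad, forces in N, time in s.
With the tool pointing down it reaches from about 0.25 to 0.775 m from the base axis. Payload 4 kg.
Tool frame: the origin (TCP) lies on the centre line of the jaws, within the pads' length; the fingertips stand 11 mm ahead of it and the grasp point (between the pads) lies 8 mm behind it; z points along the fingers, y is the line along which they close (so a half turn about z gives the same grasp; the last joint's range is limited). The gripper opens to 94 mm and grips with 3 to 60 N. Pads are 16 mm wide; open, the fingers measure 119 mm over their backs; the gripper's body (75 mm by 177 mm) begins 78 mm behind the grasp point.
Start: joints at [-1.219, 0.087, 1.371, -0, 1.684, -0.103], TCP at [0.242, -0.494, 0.217] pointing down, gripper open.
Joint ranges: [-3.1, 3.1], [-0.76, 2.03], [0.27, 2.55], [-1.08, 4.22], [0.17, 2.65], [-2.57, 2.57]. Speed limits (rad/s): [2.79, 2.79, 3.14, 3.14, 3.14, 3.14].

INTERFACE

Orientations are given as [roll, pitch, yaw] about the fixed x, y, z axes, in that order (R = Rz(yaw) Ry(pitch) Rx(roll)).
In Python, from plant import * gives the robot as it stands.
- The arm moves only by the shell command python3 -m creep 'ROWS'. ROWS is JSON, a list of rows, each an object with "gripper": the closure, from -1 (fully open) to 1 (shut); "offset": the shift along the tool's x, y, z as a fraction of full scale, a list of three; "turn": the turn about the tool's z as a fraction of full scale. A call has exactly 5 rows; each row shifts and turns the commanded pose from where the row before left it, along the tool's axes as they then stand; what a row does not reach is not made up. Full scale, the value 1, is 0.04 m for a shift and 8 degrees for a turn. A row lasts 1/10 s, in which the tool goes at most 50 mm and 8.59 degrees, less where a joint would pass 70% of its speed; a pose out of reach is approached as far as the arm can. A call with a number of a shift or a turn outside -1 to 1 is refused whole. A call with a gripper value outside its range is refused whole. The fingers move at their own pace and stop on an object; the grip force is fixed at half the most. Time passes only in rows, so rows that do not move let the fingers close, or fill a call up. It gives the time, the measured TCP pose, the force, the opening and the grip force at its end, in the units of the state.
- state(): the state, without advancing time (a new reading comes with each control period).
- snapshot(name): name is "side" or "top"; returns the picture (480x640x3 uint8, red, green, blue); there is no depth.
- camera_info(name): a dict with "fx", "fy", "cx", "cy" (pixels), "k1" (the pictures are not rectified: a ray, as slopes to the right and down, at radius r is drawn at 1 + k1 r^2 times it, then the intrinsics apply), "rvec" (rotation vector, rad) and "tvec" (3), from world to camera coordinates, as OpenCV has them. Camera axes: x right, y down, z forward; pixel columns grow to the right and rows downward; lengths in m; the calibration is good to about 2 mm. A picture is of the moment at which its call begins. camera_info takes no time and is no camera call.
- hand_in(): hands the job in; it is judged then, once.
The state is a dict: "t": time; "joint_pos": joint angles; "qvel": joint speeds; "joint_efforts": joint torques, N m; "eef_pos": TCP position; "eef_rot": TCP orientation; "ft_force": force on the tool from outside, world axes, zero at the start; "wrist_torque": the same for the moment, N m; "gripper_width": finger opening in m; "gripper_force": force on a finger pad.
Only numpy, scipy, OpenCV 4.12 (cv2) and the standard library are available. Lean on these libraries where they do the work, as an engineer would, in place of code of your own. Each camera call takes 0.05 s, during which the arm holds its last target. There are 200 camera calls.

TASK

Get the ledge ready for a wheel-hub job: take the grease tin off the clear box and stand it straight in front of the dish (on the near side, where the robot stands) with about 3 cm between them, lay the bearing flat in the dish, and stand the bike light on its foot in the middle of the box lid with its lens towards the dish, so that it shines across the work. Lay the cone wrench midway between the box and the dish, lengthwise on the line from one to the other, and lay the multitool level with it and parallel to it on its far side (away from you), about 3 cm clear of the wrench's handle. Leave the box, the dish and everything else where they are.

Things in the scene. Friction and masses are not known exactly. Their poses are not given: they have to be found in the camera images.
- cone_wrench: Cone wrench: flat, 140 mm long, with a black dipped grip 20 mm wide and 9 mm thick and one thin (4 mm) bright steel open jaw 31 mm wide. Lies flat on the ledge. Origin: underside, middle of the length (on the grip, which spans x = -74 to +30 mm; grasp here across y). x points to the jaw, z up.
- multitool: Folded multitool: block 88 mm long (x), 36 mm wide (y), 18 mm high, two black side plates with steel keys between them. Lies flat on the ledge. Origin: centre of its underside, z up.
- light: Bike light: green silicone rounded block 50 mm long (x), 32 mm wide (y), total height 41 mm, standing on a 36 x 30 mm black rubber foot. The round lens is on the +x end, a strap lug on the -x end. Origin: centre of the foot's underside, z up.
- bearing: Sealed wheel bearing: steel ring with a black seal, 28 mm diameter, 8 mm high, lying flat on the ledge. Origin: centre of its underside, z up.
- tin: Round grease tin of bare aluminium with a slip lid, 53 mm diameter over the lid (51 mm below it), 22 mm high. At the start it stands on the lid of the box. Origin: centre of its underside, z up.
- box: Clear plastic box with a clear, white-rimmed clip-on lid, closed and full, loose, 0.75 kg. 150 mm (x) by 110 mm (y), grey clips to 158 mm over the x ends; the flat lid top is 60 mm above the ledge. Origin: centre of its underside, x along its length, z up. It stands on one side of the ledge (left or right), the dish on the other, centres about 0.36 m apart.
- dish: Round shallow ceramic dish, loose, 0.38 kg: 128 mm diameter at the rim, 28 mm high, wall 5 mm; flat inner floor 6 mm above the ledge, about 98 mm in diameter. Origin: centre of its underside. Its x axis points away from the robot (world x), y to the robot's left; straight in front of it is its -x side.
- spanner: Bystander: ordinary combination spanner, all bright steel, 133 mm long, 10 mm wide shank, 6 mm thick, a closed ring at one end and a jaw at the other, no grip. Not the cone wrench; leave it. Origin: middle of its underside, x along its length.
- tyre_lever: Bystander: white plastic tyre lever, 103 mm long, 18 mm wide, 6 mm thick. Leave it. Origin: about the middle of its underside, x along its length.
- bell: Bystander: brass bicycle bell, a dome 54 mm in diameter and 34 mm high, at the back of the ledge. Leave it. Origin: centre of its underside.
Not all that is in view belongs to the job. Leave any brown or green look-alike of the box alone.

How it is judged:
By the outcome, as a careful person would: the job done as asked, in the order asked, and still so for the second after the job is handed in, with the robot touching nothing.
It also fails if it takes over 120 s, if anything falls off the work surface, if the arm or the gripper's body presses on something with over 40 N, if the wrist force passes 120 N, or if a joint passes its speed limit or range.

## Working session

There is one attempt and no reset: what is moved stays moved. The work goes in short steps, Python scripts to look and compute and a shell command to move; the robot and the scene stay as the last step left them, time stands still between calls to the robot, and variables do not carry over. Pictures are saved under pics/ and viewed, at most 14 in all, crops included, and the job is handed in when it is done.

```bash
mkdir -p pics; ls
python3 - <<'E'
from plant import *
import cv2
for n in("side","top"):
    cv2.imwrite(f"pics/{n}0.png",snapshot(n)[:,:,::-1]); print(n,camera_info(n))
print(state())
E
```

```text
pics
side {'fx': 509.7119365147537, 'fy': 509.7119365147537, 'cx': 325.09451578513506, 'cy': 235.46139872201155, 'k1': -0.07447362956913431, 'rvec': array([ 0.55439849, -2.53524341,  1.32942509]), 'tvec': array([0.44171539, 0.17854966, 0.89419151])}
top {'fx': 569.9572019402158, 'fy': 569.9572019402158, 'cx': 320.793028191303, 'cy': 245.22787550379303, 'k1': 0.040188649355931354, 'rvec': array([ 2.19498514, -2.13616077,  0.09523453]), 'tvec': array([-0.02183801,  0.49630039,  1.15280375])}
{'t': 0.1, 'joint_pos': array([-1.21910546e+00,  8.79155429e-02,  1.37205129e+00,  9.05927504e-06,
        1.68358649e+00, -1.03051086e-01]), 'qvel': array([-0.00060513, -0.00154069, -0.00238511,  0.00185446, -0.00170081,
        0.0011727 ]), 'joint_efforts': array([ 2.81553388e-03, -3.41252768e+01, -3.03301084e+01,  7.22247781e-02,
        3.04431701e-02, -9.97135430e-05]), 'eef_pos': array([ 0.24144419, -0.49367139,  0.21542865]), 'eef_rot': array([-3.13964331e+00, -2.10648006e-04,  4.54742756e-01]), 'ft_force': array([-0.64876045,  0.13362833, -0.48502137]), 'wrist_torque': array([ 0.00693131, -0.02930878, -0.00524715]), 'gripper_force': 0.0, 'gripper_width': 0.09414059740721441}
```

View pics/top0.png

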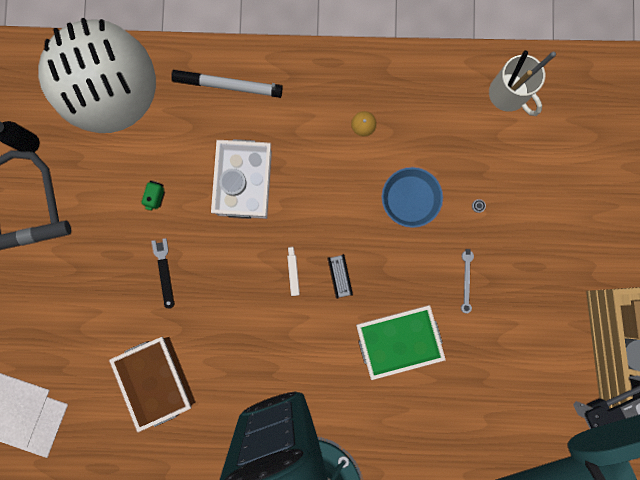

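View pics/side0.png

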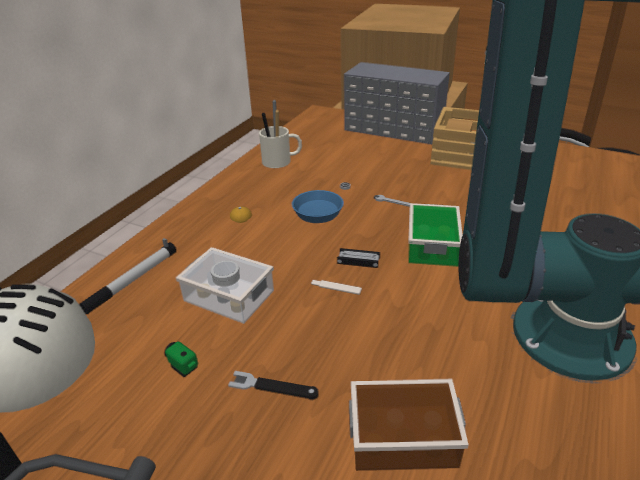

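The top view shows the box at (241,179) with the tin at (233,182), the dish at (412,197), the bearing at (479,206) and the light at (152,195). The multitool is at (341,276), the tyre lever at (293,272) and the bell at (363,124).

Candidates:
- **Wrench:** (163,273) has a black grip and one bright jaw, so it fits the cone wrench. (467,281) is all steel with a ring, so it is the spanner.
- **Box:** the clear one at (241,179) fits. The brown one at (150,384) and the green one at (401,342) are look-alikes.

I'll confirm these in one montage and take measurements.

```bash
cat > h.py <<'E'
from plant import *
import cv2, numpy as np
CI={n:camera_info(n) for n in("side","top")}
def cam(n):
    c=CI[n]; K=np.array([[c["fx"],0,c["cx"]],[0,c["fy"],c["cy"]],[0,0,1.]])
    return K,np.array([c["k1"],0,0,0.]),cv2.Rodrigues(c["rvec"])[0],np.array(c["tvec"])
def ray(n,uv):
    K,d,R,t=cam(n); p=cv2.undistortPoints(np.array([[uv]],float),K,d)[0,0]
    return -R.T@t, R.T@np.array([p[0],p[1],1.])
def plane(n,uv,z):
    o,d=ray(n,uv); return (o+d*(z-o[2])/d[2])
def tri(a,b):
    o1,d1=ray("top",a);o2,d2=ray("side",b)
    s=np.linalg.lstsq(np.c_[d1,-d2],o2-o1,rcond=None)[0]
    p,q=o1+d1*s[0],o2+d2*s[1]; return (p+q)/2,np.linalg.norm(p-q)
def proj(n,P):
    c=CI[n];K,d,R,t=cam(n);return cv2.projectPoints(np.array([P],float),c["rvec"],t,K,d)[0][0,0]
def crop(n,img,u,v,h,w=None,s=6):
    w=w or h; return cv2.resize(img[int(v-h):int(v+h),int(u-w):int(u+w)],(400,300) ,interpolation=cv2.INTER_CUBIC)
E
python3 - <<'E'
from h import *
T=cv2.imread("pics/top0.png");S=cv2.imread("pics/side0.png")
c=[crop("t",T,155,232,60,80),crop("t",T,240,180,45,60),crop("s",S,230,330,75,100),crop("t",T,430,240,75,100)]
cv2.imwrite("pics/m1.png",np.vstack([np.hstack(c[:2]),np.hstack(c[2:])]))
for nm,uv,z in [("box",(241,179),.06),("tin",(233,182),.082),("dish",(412,197),.028),("bearing",(479,206),.008),("light",(152,195),.041),("wr",(163,273),.009),("mt",(341,276),.018),("bell",(363,124),.03)]:
    print(nm,plane("top",uv,z).round(3))
# side masks
hsvS=cv2.cvtColor(S,cv2.COLOR_BGR2HSV);hsvT=cv2.cvtColor(T,cv2.COLOR_BGR2HSV)
def comps(h,lo,hi,amin,roi=None):
    m=cv2.inRange(h,lo,hi);n,l,s,c=cv2.connectedComponentsWithStats(m)
    for i in range(1,n):
        if s[i,4]>=amin: print(s[i],c[i].round(1))
print("green T");comps(hsvT,(45,80,20),(85,255,255),20)
print("green S");comps(hsvS,(45,80,20),(85,255,255),20)
print("blue T");comps(hsvT,(95,90,30),(125,255,255),20)
print("blue S");comps(hsvS,(95,90,30),(125,255,255),20)
print("black T");comps(hsvT,(0,0,0),(180,255,45),20)
print("black S");comps(hsvS,(0,0,0),(180,255,45),20)
E
```

```text
box [0.624 0.157 0.06 ]
tin [0.612 0.169 0.082]
dish [ 0.602 -0.194  0.028]
bearing [ 0.59  -0.337  0.008]
light [0.589 0.341 0.041]
wr [0.431 0.319 0.009]
mt [ 0.435 -0.052  0.018]
bell [ 0.754 -0.09   0.03 ]
green T
[142 182  22  28 438] [152.5 195.4]
[ 361  310   80   65 3399] [400.3 342.2]
green S
[ 413  205   46   37 1503] [435.1 223.2]
[409 244  51  22 752] [433.7 255.9]
[165 342  33  33 684] [181.1 357.6]
blue T
[ 382  168   61   59 2808] [411.9 196.9]
[301 414  13  13  42] [307.8 420.2]
[622 429   9  11  22] [626.1 434.1]
[308 430   8  10  21] [311.1 433.7]
[318 467  12  10  26] [322.3 470.3]
blue S
[ 293  190   50   32 1237] [317.3 205.4]
black T
[82 18  7 17 70] [84.9 26.1]
[99 19  5 12 46] [101.4  24.6]
[67 23  8 17 80] [70.6 30.8]
[54 28  8 18 80] [57.2 36.4]
[44 39  5 12 40] [46.3 44.5]
[104  40  11  21  95] [108.8  49.8]
[ 88  43  12  21 100] [93.5 53.4]
[74 48 11 20 91] [79.  57.7]
[508  51  20  36 174] [517.9  67. ]
[60 53 11 21 89] [65.1 62.9]
[48 60 11 21 98] [53.  69.9]
[172  70  29  16 322] [185.4  77.1]
[117  73  13  20  91] [123.3  82.8]
[101  74  12  22  93] [1
[... 1018 characters left out ...]
4] [170.7 248.2]
[338 257  40  10 236] [356.9 261.5]
[ 11 285  24   4  87] [ 22.  286.6]
[ 80 287  33  27 395] [ 95.9 299.7]
[ 49 289  24  15  91] [ 61.4 295.6]
[  0 292  25   5 103] [ 11.5 294.3]
[538 292  50  11 303] [560.6 297. ]
[623 295  17   8 110] [631.2 299.1]
[ 38 297  26  10 123] [ 51.  301.1]
[  0 303  16   5  74] [  6.9 305. ]
[ 28 306  27  12 138] [ 41.3 311.5]
[  0 316   7   6  29] [  2.6 318.7]
[ 20 321  28  11 150] [ 33.5 325.5]
[614 320  17  31 165] [619.9 336.6]
[626 325   8   5  25] [629.1 327.7]
[ 14 337  27  16 164] [ 26.9 344.9]
[172 366  18  11  30] [179.7 371.5]
[255 378  63  21 667] [285.4 387.9]
[  0 433  21  47 556] [  6.8 459. ]
[147 466   8  14  27] [150.6 473. ]
```

View pics/m1.png

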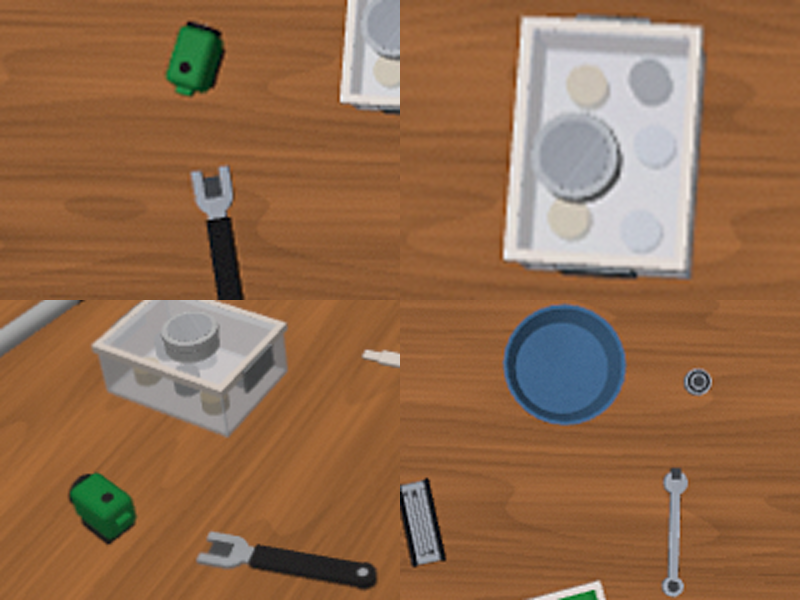

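The crops confirm the choices:
- **Cone wrench:** black grip, one jaw pointing away.
- **Spanner:** at the right, all steel.
- **Light:** black lens bezel on the far, slightly right end; green strap lug on the near end.
- **Tin:** top at about (233,181.5) in the top view and (225,271) in the side view.
- **Box lid:** rim corners at about (216,140), (271,143), (267,217) and (211,213).

Next I'll measure more precisely.

Run:
```python
from h import *
T=cv2.imread("pics/top0.png");S=cv2.imread("pics/side0.png")
def rect(name,I,roi,lo,hi,z,k=3):
    u0,v0,u1,v1=roi; h=cv2.cvtColor(I[v0:v1,u0:u1],cv2.COLOR_BGR2HSV)
    m=cv2.morphologyEx(cv2.inRange(h,lo,hi),cv2.MORPH_CLOSE,np.ones((k,k)))
    c=max(cv2.findContours(m,cv2.RETR_EXTERNAL,cv2.CHAIN_APPROX_NONE)[0],key=cv2.contourArea)
    b=cv2.boxPoints(cv2.minAreaRect(c))+[u0,v0]
    P=np.array([plane(name,p,z)[:2] for p in b]); e1,e2=P[1]-P[0],P[2]-P[1]
    e=e1 if np.linalg.norm(e1)>np.linalg.norm(e2) else e2
    return b.mean(0).round(1),P.mean(0).round(4),sorted([np.linalg.norm(e1).round(3),np.linalg.norm(e2).round(3)]),(np.degrees(np.arctan2(e[1],e[0]))%180).round(1)
gl,gh=(0,0,0),(180,110,255) # unsaturated
r={}
r["wr grip"]=rect("top",T,(150,230,185,315),(0,0,0),(180,255,60),.009)
r["wr all"]=rect("top",T,(145,225,185,315),gl,gh,.006)
r["mt"]=rect("top",T,(320,240,365,310),gl,gh,.018)
r["light gr"]=rect("top",T,(135,175,172,220),(45,80,20),(85,255,255),.038)
r["bear"]=rect("top",T,(465,190,495,220),gl,gh,.008)
r["dish"]=rect("top",T,(375,160,450,235),(95,90,30),(125,255,255),.028)
for k,v in r.items(): print(k,*v)
s={}
s["wr grip"]=rect("side",S,(245,370,330,405),(0,0,0),(180,255,60),.006)
s["mt"]=rect("side",S,(325,240,390,275),gl,gh,.012)
s["bear"]=rect("side",S,(335,178,355,192),gl,gh,.008)
for k in s: print("side",k,*s[k],"tri",*tri(r[k][0],s[k][0]))
print("light tri (button/lug)",tri((152.5,195.4),(181.1,357.6)))
print("tin",*tri((233.1,181.5),(225,271)))
print("dish rim",*tri(r["dish"][0],(317.5,204)))
B=[(216.3,140),(271,143),(267,217),(211.3,213)]
P=np.array([plane("top",b,.06) for b in B]);print("box",P.round(3).tolist(),P.mean(0),np.linalg.norm(P-np.roll(P,1,0),axis=1))
# box corners in side crop: left, right, front
for t,b in (((216.3,140),(177,278)),):pass
Bs=[(177.5,278.5),(216,250),(273,267.5),(244,300)] # left(far+y?),..
for b in Bs: print("side corner",plane("side",b,.06))
```

```text
wr grip [165.7 283.2] [0.4106 0.3118] [np.float64(0.02), np.float64(0.101)] 11.8
wr all [163.9 273. ] [0.432  0.3175] [np.float64(0.033), np.float64(0.146)] 12.5
mt [339.8 275.7] [ 0.4352 -0.0491] [np.float64(0.035), np.float64(0.085)] 12.6
light gr [152.3 196.3] [0.5873 0.3407] [np.float64(0.038), np.float64(0.057)] 166.7
bear [478.5 205.5] [ 0.5908 -0.3364] [np.float64(0.027), np.float64(0.028)] 0.1
dish [412. 197.] [ 0.602  -0.1943] [np.float64(0.121), np.float64(0.124)] 91.4
side wr grip [286.4 387.8] [0.4099 0.3126] [np.float64(0.024), np.float64(0.105)] 11.7 tri [0.40989699 0.31240991 0.00580174] 0.001235461999248128
side mt [358.  257.4] [ 0.4345 -0.0481] [np.float64(0.055), np.float64(0.091)] 13.8 tri [ 0.43517543 -0.04956085  0.01037306] 0.0007721411240722975
side bear [345.  185.5] [ 0.5884 -0.3331] [np.float64(0.027), np.float64(0.038)] 113.0 tri [ 0.59078562 -0.33728659  0.00530875] 0.0010973582618671134
light tri (button/lug) (array([0.59123125, 0.34438664, 0.02496004]), np.float64(0.00047283081579535275))
tin [0.6145676  0.16952892 0.07514543] 0.0008101924384005387
dish rim [ 0.60215594 -0.19529408  0.02328142] 0.000954630884776706
box [[0.703, 0.21, 0.06], [0.7, 0.098, 0.06], [0.547, 0.101, 0.06], [0.553, 0.214, 0.06]] [0.6256349  0.15576259 0.06      ] [0.15044682 0.11169116 0.15232334 0.11255673]
side corner [0.69741267 0.21046238 0.06      ]
side corner [0.68377668 0.1041733  0.06      ]
side corner [0.54770912 0.1073275  0.06      ]
side corner [0.54775757 0.2100754  0.06      ]
```

Measured positions agree with the given sizes and heights: two-view heights are tin 0.075 for its top (text 0.082), bearing about 0.005, multitool about 0.010 and wrench about 0.006, all plausible. First I'll square the tool, checking the turn sign as I go.

```bash
python3 -m creep '[{"gripper":-1,"offset":[0,0,0],"turn":1},{"gripper":-1,"offset":[0,0,0],"turn":1},{"gripper":-1,"offset":[0,0,0],"turn":1},{"gripper":-1,"offset":[0,0,0],"turn":0.26},{"gripper":-1,"offset":[0,0,0],"turn":0}]'
```

```text
t: 0.6
eef_pos: [0.2415, -0.4938, 0.2158]
eef_rot: [-3.14, 0.0, -0.0]
ft_force: [-0.1, 0.3, -0.3]
gripper_width: 0.0939
gripper_force: 0.0
```

```bash
python3 -m creep '[{"gripper":-1,"offset":[0.47,-0.83,0],"turn":0},{"gripper":-1,"offset":[0.47,-0.83,0],"turn":0},{"gripper":-1,"offset":[0.47,-0.83,0],"turn":0},{"gripper":-1,"offset":[0.47,-0.83,0],"turn":0},{"gripper":-1,"offset":[0.47,-0.83,0],"turn":0}]' |grep eef_pos
python3 -m creep '[{"gripper":-1,"offset":[0.47,-0.83,0],"turn":0},{"gripper":-1,"offset":[0.47,-0.83,0],"turn":0},{"gripper":-1,"offset":[0.47,-0.83,0],"turn":0},{"gripper":-1,"offset":[0.47,-0.83,0],"turn":0},{"gripper":-1,"offset":[0.47,-0.83,0],"turn":0}]' |grep eef_pos
python3 -m creep '[{"gripper":-1,"offset":[0.47,-0.83,0],"turn":0},{"gripper":-1,"offset":[0.47,-0.83,0],"turn":0},{"gripper":-1,"offset":[0.47,-0.83,0],"turn":0},{"gripper":-1,"offset":[0.47,-0.83,0],"turn":0},{"gripper":-1,"offset":[0.47,-0.83,0],"turn":0}]' |grep eef_pos
python3 -m creep '[{"gripper":-1,"offset":[0.47,-0.83,0],"turn":0},{"gripper":-1,"offset":[0.47,-0.83,0],"turn":0},{"gripper":-1,"offset":[0.47,-0.83,0],"turn":0},{"gripper":-1,"offset":[0.47,-0.83,0],"turn":0},{"gripper":-1,"offset":[0.47,-0.83,0],"turn":0}]' 
python3 -m creep '[{"gripper":-1,"offset":[0,0,0.5],"turn":0},{"gripper":-1,"offset":[0,0,0.5],"turn":0},{"gripper":-1,"offset":[0,0,0.5],"turn":0},{"gripper":-1,"offset":[0,0,0],"turn":0},{"gripper":-1,"offset":[0,0,0],"turn":0}]'
```

```text
eef_pos: [0.336, -0.3267, 0.2162]
eef_pos: [0.4301, -0.1606, 0.2163]
eef_pos: [0.5242, 0.0053, 0.2162]
t: 2.6
eef_pos: [0.6183, 0.1712, 0.2159]
eef_rot: [3.141, 0.001, 0.001]
ft_force: [-0.7, -0.6, 0.8]
gripper_width: 0.0936
gripper_force: 0.0
t: 3.1
eef_pos: [0.6176, 0.1697, 0.1561]
eef_rot: [3.141, 0.001, 0.0]
ft_force: [-0.3, -0.1, 0.2]
gripper_width: 0.094
gripper_force: 0.0
```

```bash
python3 -m creep '[{"gripper":-1,"offset":[-0.1,0,0.7],"turn":0},{"gripper":-1,"offset":[0,0,0.7],"turn":0},{"gripper":-1,"offset":[0,0,0.4],"turn":0},{"gripper":-1,"offset":[0,0,0.2],"turn":0},{"gripper":-1,"offset":[0,0,0],"turn":0}]'
python3 -m creep '[{"gripper":1,"offset":[0,0,0],"turn":0},{"gripper":1,"offset":[0,0,0],"turn":0},{"gripper":1,"offset":[0,0,0],"turn":0},{"gripper":1,"offset":[0,0,0],"turn":0},{"gripper":1,"offset":[0,0,0],"turn":0}]'
python3 -m creep '[{"gripper":1,"offset":[0,0,0],"turn":0},{"gripper":1,"offset":[0,0,0],"turn":0},{"gripper":1,"offset":[0,0,-0.1],"turn":0},{"gripper":1,"offset":[0,0,-0.2],"turn":0},{"gripper":1,"offset":[0,0,-0.5],"turn":0}]'
```

```text
t: 3.6
eef_pos: [0.6137, 0.1696, 0.0761]
eef_rot: [3.141, 0.001, -0.0]
ft_force: [0.1, -0.3, -1.0]
gripper_width: 0.0938
gripper_force: 0.0
t: 4.1
eef_pos: [0.6141, 0.1698, 0.0769]
eef_rot: [-3.142, -0.001, -0.0]
ft_force: [0.7, 0.1, 1.0]
gripper_width: 0.0576
gripper_force: 0.0
t: 4.6
eef_pos: [0.6123, 0.1694, 0.1066]
eef_rot: [3.14, 0.005, -0.0]
ft_force: [-0.2, 0.6, -0.8]
gripper_width: 0.052
gripper_force: 30.0
```

```bash
python3 -m creep '[{"gripper":1,"offset":[0,0,-0.7],"turn":0},{"gripper":1,"offset":[0,0.4,-0.5],"turn":0},{"gripper":1,"offset":[-0.3,0.9,0],"turn":0},{"gripper":1,"offset":[-0.3,0.9,0],"turn":0},{"gripper":1,"offset":[-0.3,0.9,0],"turn":0}]' |grep -E "pos|wid"
python3 -m creep '[{"gripper":1,"offset":[-0.4,0.9,0],"turn":0},{"gripper":1,"offset":[-0.4,0.9,0],"turn":0},{"gripper":1,"offset":[-0.4,0.9,0],"turn":0},{"gripper":1,"offset":[-0.4,0.9,0],"turn":0},{"gripper":1,"offset":[-0.4,0.9,0.2],"turn":0}]' |grep -E "pos|wid"
python3 -m creep '[{"gripper":1,"offset":[-0.3,0.9,0.3],"turn":0},{"gripper":1,"offset":[-0.1,0.6,0.5],"turn":0},{"gripper":1,"offset":[0,0,0.5],"turn":0},{"gripper":1,"offset":[0,0,0.5],"turn":0},{"gripper":1,"offset":[0,0,0],"turn":0}]'
```

```text
eef_pos: [0.5775, 0.0447, 0.1573]
gripper_width: 0.0521
eef_pos: [0.4978, -0.136, 0.1505]
gripper_width: 0.0526
t: 6.1
eef_pos: [0.4795, -0.1936, 0.0738]
eef_rot: [-3.139, 0.006, -0.001]
ft_force: [-0.6, -0.4, -0.9]
gripper_width: 0.0524
gripper_force: 30.0
```

```bash
python3 -m creep '[{"gripper":1,"offset":[0.04,0.02,0.6],"turn":0},{"gripper":1,"offset":[0,0,0.5],"turn":0},{"gripper":1,"offset":[0,0,0.2],"turn":0},{"gripper":1,"offset":[0,0,0.1],"turn":0},{"gripper":1,"offset":[0,0,0],"turn":0}]'
```

```text
t: 6.6
eef_pos: [0.4838, -0.1951, 0.0212]
eef_rot: [3.141, -0.001, -0.0]
ft_force: [-1.3, 0.1, -0.5]
gripper_width: 0.0519
gripper_force: 30.0
```

```bash
python3 -m creep '[{"gripper":1,"offset":[-0.02,0,0.03],"turn":0},{"gripper":1,"offset":[0,0,0.03],"turn":0},{"gripper":1,"offset":[0,0,0],"turn":0},{"gripper":1,"offset":[0,0,0],"turn":0},{"gripper":1,"offset":[0,0,0],"turn":0}]'
```

```text
t: 7.1
eef_pos: [0.4826, -0.1951, 0.0183]
eef_rot: [3.141, -0.0, -0.0]
ft_force: [0.2, 0.4, -1.5]
gripper_width: 0.0517
gripper_force: 30.0
```

```bash
python3 -m creep '[{"gripper":1,"offset":[0,0,0.03],"turn":0},{"gripper":1,"offset":[0,0,0],"turn":0},{"gripper":1,"offset":[0,0,0],"turn":0},{"gripper":-0.7,"offset":[0,0,0],"turn":0},{"gripper":-0.7,"offset":[0,0,0],"turn":0}]'
python3 -m creep '[{"gripper":-0.7,"offset":[0,0,0],"turn":0},{"gripper":-0.7,"offset":[0,0,0],"turn":0},{"gripper":-0.7,"offset":[0,0,0],"turn":0},{"gripper":-0.7,"offset":[0,0,-0.2],"turn":0},{"gripper":-0.7,"offset":[0,0,-0.8],"turn":0}]'
python3 -m creep '[{"gripper":-0.7,"offset":[0,0,-0.9],"turn":0},{"gripper":-0.7,"offset":[0.4,0.4,-0.7],"turn":0},{"gripper":-0.4,"offset":[0.6,0.8,0],"turn":0},{"gripper":-0.4,"offset":[0.8,0.6,0],"turn":0},{"gripper":-0.4,"offset":[0.8,0.6,0],"turn":0}]'
python3 - <<'E'
from h import *
T=snapshot("top")[:,:,::-1];cv2.imwrite("pics/top1.png",T);cv2.imwrite("pics/side1.png",snapshot("side")[:,:,::-1])
s=state();print(s["eef_pos"])
E
```

```text
t: 7.6
eef_pos: [0.4827, -0.1951, 0.017]
eef_rot: [3.141, -0.0, -0.0]
ft_force: [0.6, -0.2, -1.0]
gripper_width: 0.0647
gripper_force: 0.0
t: 8.1
eef_pos: [0.4797, -0.1936, 0.0539]
eef_rot: [-3.138, 0.008, -0.0]
ft_force: [0.7, -0.4, -0.4]
gripper_width: 0.0795
gripper_force: 0.0
t: 8.6
eef_pos: [0.5877, -0.2923, 0.1224]
eef_rot: [3.14, -0.002, -0.001]
ft_force: [0.9, 0.5, -0.0]
gripper_width: 0.0657
gripper_force: 0.0
[ 0.58867621 -0.2936232   0.11876941]
```

```bash
python3 -m creep '[{"gripper":-0.3,"offset":[0.05,0.6,0],"turn":0},{"gripper":-0.3,"offset":[0,0.48,0.3],"turn":0},{"gripper":-0.3,"offset":[0,0,0.8],"turn":0},{"gripper":-0.3,"offset":[0,0,0.6],"turn":0},{"gripper":-0.3,"offset":[0,0,0],"turn":0}]'
python3 -m creep '[{"gripper":-0.3,"offset":[0,0,0.5],"turn":0},{"gripper":-0.3,"offset":[0,0,0.3],"turn":0},{"gripper":-0.3,"offset":[0,0,0.1],"turn":0},{"gripper":-0.3,"offset":[0,0,0],"turn":0},{"gripper":-0.3,"offset":[0,0,0],"turn":0}]'
```

```text
t: 9.2
eef_pos: [0.5848, -0.3326, 0.0474]
eef_rot: [-3.136, 0.009, -0.001]
ft_force: [-0.5, 0.3, -1.0]
gripper_width: 0.0609
gripper_force: 0.0
t: 9.7
eef_pos: [0.589, -0.3346, 0.018]
eef_rot: [3.141, -0.001, -0.0]
ft_force: [-0.2, -1.5, 0.2]
gripper_width: 0.0608
gripper_force: 0.0
```

View pics/side1.png

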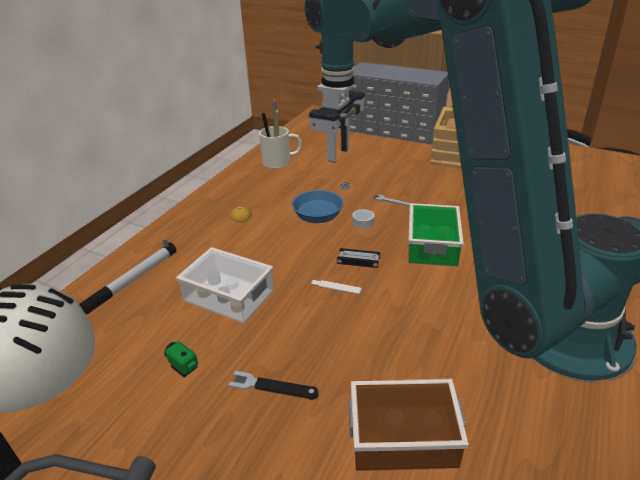

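The tin stands at (363,218), just in front of the dish, and the box hasn't moved. Next, grasp the bearing.

```bash
python3 -m creep '[{"gripper":-0.3,"offset":[0.04,0.05,0.08],"turn":0},{"gripper":-0.3,"offset":[0,0,0.05],"turn":0},{"gripper":-0.3,"offset":[0,0,0],"turn":0},{"gripper":-0.3,"offset":[0,0,0],"turn":0},{"gripper":1,"offset":[0,0,0],"turn":0}]'
python3 -m creep '[{"gripper":1,"offset":[0,0,0],"turn":0},{"gripper":1,"offset":[0,0,0],"turn":0},{"gripper":1,"offset":[0,0,0],"turn":0},{"gripper":1,"offset":[0,0,0],"turn":0},{"gripper":1,"offset":[0,0,0],"turn":0}]'
```

```text
t: 10.2
eef_pos: [0.5901, -0.3363, 0.0118]
eef_rot: [3.141, -0.0, -0.0]
ft_force: [0.6, 0.1, -0.2]
gripper_width: 0.0562
gripper_force: 0.0
t: 10.7
eef_pos: [0.5901, -0.3363, 0.0118]
eef_rot: [3.141, -0.0, -0.0]
ft_force: [-0.9, -1.1, 0.1]
gripper_width: 0.0267
gripper_force: 30.0
```

```bash
python3 -m creep '[{"gripper":1,"offset":[0,0,-0.3],"turn":0},{"gripper":1,"offset":[0,0,-0.7],"turn":0},{"gripper":1,"offset":[0,0,-0.7],"turn":0},{"gripper":1,"offset":[0.1,-0.6,0],"turn":0},{"gripper":1,"offset":[0.1,-0.8,0],"turn":0}]' |grep -E "pos|wid"
python3 -m creep '[{"gripper":1,"offset":[0.1,-0.8,0],"turn":0},{"gripper":1,"offset":[0,-0.8,0],"turn":0},{"gripper":1,"offset":[0,-0.54,0],"turn":0},{"gripper":1,"offset":[0,0,0],"turn":0},{"gripper":1,"offset":[0,0,0],"turn":0}]' |grep -E "pos|wid"
python3 -m creep '[{"gripper":1,"offset":[0,0,0.6],"turn":0},{"gripper":1,"offset":[0,0,0.5],"turn":0},{"gripper":1,"offset":[0,0,0.2],"turn":0},{"gripper":1,"offset":[0,0,0.1],"turn":0},{"gripper":1,"offset":[0,0,0],"turn":0}]'
```

```text
eef_pos: [0.5991, -0.2818, 0.0828]
gripper_width: 0.0269
eef_pos: [0.6025, -0.195, 0.0806]
gripper_width: 0.0265
t: 12.2
eef_pos: [0.6021, -0.1955, 0.0236]
eef_rot: [3.141, 0.0, -0.001]
ft_force: [0.4, 0.5, 0.3]
gripper_width: 0.0269
gripper_force: 30.0
```

```bash
python3 -m creep '[{"gripper":1,"offset":[0,0,0.06],"turn":0},{"gripper":1,"offset":[0,0,0.03],"turn":0},{"gripper":1,"offset":[0,0,0],"turn":0},{"gripper":1,"offset":[0,0,0],"turn":0},{"gripper":1,"offset":[0,0,0],"turn":0}]'
```

```text
t: 12.7
eef_pos: [0.6023, -0.1946, 0.0204]
eef_rot: [3.141, -0.0, -0.0]
ft_force: [-0.2, -0.4, -0.4]
gripper_width: 0.0268
gripper_force: 30.0
```

```bash
python3 -m creep '[{"gripper":1,"offset":[0,0,0.05],"turn":0},{"gripper":1,"offset":[0,0,0],"turn":0},{"gripper":1,"offset":[0,0,0],"turn":0},{"gripper":0,"offset":[0,0,0],"turn":0},{"gripper":0,"offset":[0,0,0],"turn":0}]'
python3 -m creep '[{"gripper":0,"offset":[0,0,0],"turn":0},{"gripper":0,"offset":[0,0,0],"turn":0},{"gripper":0,"offset":[0,0,-0.3],"turn":0},{"gripper":0,"offset":[0,0,-0.8],"turn":0},{"gripper":0,"offset":[0,0,-1],"turn":0}]'
python3 -m creep '[{"gripper":-0.5,"offset":[0,-0.5,-1],"turn":-1},{"gripper":-0.5,"offset":[0,0,-0.4],"turn":-1},{"gripper":-0.5,"offset":[0,0,0],"turn":-1},{"gripper":-0.5,"offset":[0,0,0],"turn":-1},{"gripper":-0.5,"offset":[0,0,0],"turn":-1}]'
```

```text
t: 13.2
eef_pos: [0.6022, -0.1947, 0.0182]
eef_rot: [3.141, -0.0, -0.0]
ft_force: [0.4, 0.0, 0.5]
gripper_width: 0.0395
gripper_force: 0.0
t: 13.7
eef_pos: [0.6008, -0.1941, 0.1015]
eef_rot: [-3.14, 0.004, -0.0]
ft_force: [0.2, -0.2, 0.1]
gripper_width: 0.0469
gripper_force: 0.0
t: 14.2
eef_pos: [0.6024, -0.1746, 0.1598]
eef_rot: [3.14, -0.001, 0.704]
ft_force: [0.1, -0.7, -1.2]
gripper_width: 0.0703
gripper_force: 0.0
```

```bash
python3 -m creep '[{"gripper":-0.5,"offset":[0,0,0],"turn":-1},{"gripper":-0.5,"offset":[0,0,0],"turn":-1},{"gripper":-0.5,"offset":[0,0,0],"turn":-1},{"gripper":-0.5,"offset":[0,0,0],"turn":-1},{"gripper":-0.5,"offset":[0,0,0],"turn":-1}]' |grep rot
python3 -m creep '[{"gripper":-0.5,"offset":[0,0,0],"turn":-1},{"gripper":-0.5,"offset":[0,0,0],"turn":-1},{"gripper":-0.5,"offset":[0,0,0],"turn":-1},{"gripper":-0.5,"offset":[0,0,0],"turn":-1},{"gripper":-0.5,"offset":[0,0,0],"turn":-1}]' |grep rot
python3 -m creep '[{"gripper":-0.5,"offset":[0,0,0],"turn":-1},{"gripper":-0.5,"offset":[0,0,0],"turn":-1},{"gripper":-0.5,"offset":[0,0,0],"turn":-1},{"gripper":-0.5,"offset":[0,0,0],"turn":-1},{"gripper":-0.5,"offset":[0,0,0],"turn":-1}]' |grep rot
cat >> h.py <<'E'
def go(P):
    s=state();y=s["eef_rot"][2];d=np.array(P)-s["eef_pos"];c,n=np.cos(y),np.sin(y)
    print("pos",s["eef_pos"].round(4),"yaw",np.degrees(y).round(1),"units",(np.array([c*d[0]+n*d[1],n*d[0]-c*d[1],-d[2]])/.04).round(2),"w",s["gripper_width"].round(4))
E
python3 -c "
from h import *
go([.590,.343,.16])"
```

```text
eef_rot: [3.14, 0.0, 1.402]
eef_rot: [3.141, 0.001, 2.1]
eef_rot: [-3.142, 0.001, 2.798]Traceback (most recent call last):
  File "<string>", line 3, in <module>
    go([.590,.343,.16])
    ~~^^^^^^^^^^^^^^^^^
  File "h.py", line 22, in go
    print("pos",s["eef_pos"].round(4),"yaw",np.degrees(y).round(1),"units",(np.array([c*d[0]+n*d[1],n*d[0]-c*d[1],-d[2]])/.04).round(2),"w",s["gripper_width"].round(4))
                                                                                                                                            ^^^^^^^^^^^^^^^^^^^^^^^^
AttributeError: 'float' object has no attribute 'round'
```

```bash
sed -i 's/s\["gripper_width"\].round(4)/round(s["gripper_width"],4)/' h.py
python3 -m creep '[{"gripper":-0.5,"offset":[0,0,0],"turn":-0.6},{"gripper":-0.5,"offset":[0,0,0],"turn":0},{"gripper":-0.5,"offset":[0,0,0],"turn":0},{"gripper":-0.5,"offset":[0,0,0],"turn":0},{"gripper":-0.5,"offset":[0,0,0],"turn":0}]' |grep rot
python3 -c "
from h import *
go([.590,.343,.16])"
```

```text
eef_rot: [-3.142, 0.0, 2.875]
pos [ 0.6021 -0.1747  0.1583] yaw 164.7 units [ 3.7  12.41 -0.04] w 0.0705
```

15 rows of (0.25, 0.83).

```bash
python3 -m creep '[{"gripper":-0.5,"offset":[0.25,0.83,0],"turn":0},{"gripper":-0.5,"offset":[0.25,0.83,0],"turn":0},{"gripper":-0.5,"offset":[0.25,0.83,0],"turn":0},{"gripper":-0.5,"offset":[0.25,0.83,0],"turn":0},{"gripper":-0.5,"offset":[0.25,0.83,0],"turn":0}]' |grep pos
python3 -m creep '[{"gripper":-0.5,"offset":[0.25,0.83,0],"turn":0},{"gripper":-0.5,"offset":[0.25,0.83,0],"turn":0},{"gripper":-0.5,"offset":[0.25,0.83,0],"turn":0},{"gripper":-0.5,"offset":[0.25,0.83,0],"turn":0},{"gripper":-0.5,"offset":[0.25,0.83,0],"turn":0}]' |grep pos
python3 -m creep '[{"gripper":-0.5,"offset":[0.25,0.83,0],"turn":0},{"gripper":-0.5,"offset":[0.25,0.83,0],"turn":0},{"gripper":-0.5,"offset":[0.25,0.83,0],"turn":0},{"gripper":-0.5,"offset":[0.25,0.83,0],"turn":0},{"gripper":-0.5,"offset":[0.2,0.8,0],"turn":0}]' |grep pos
python3 -m creep '[{"gripper":-0.5,"offset":[0,0,0.5],"turn":0},{"gripper":-0.5,"offset":[0,0,0.8],"turn":0},{"gripper":-0.5,"offset":[0,0,0.7],"turn":0},{"gripper":-0.5,"offset":[0,0,0],"turn":0},{"gripper":-0.5,"offset":[0,0,0],"turn":0}]' |grep pos
python3 - <<'E'
from h import *
go([.590,.343,.022])
T=snapshot("top")[:,:,::-1];S=snapshot("side")[:,:,::-1]
cv2.imwrite("pics/m2.png",np.hstack([crop("t",T,155,195,60,80),crop("t",S,185,340,60,80)]))
cv2.imwrite("pics/top2.png",T)
E
```

```text
eef_pos: [0.5973, -0.0001, 0.1582]
eef_pos: [0.5926, 0.1734, 0.1582]
eef_pos: [0.5894, 0.3452, 0.1581]
eef_pos: [0.5895, 0.3434, 0.0778]
pos [0.5895 0.3434 0.0778] yaw 164.8 units [-0.01 -0.01  1.4 ] w 0.0705
```

View pics/m2.png

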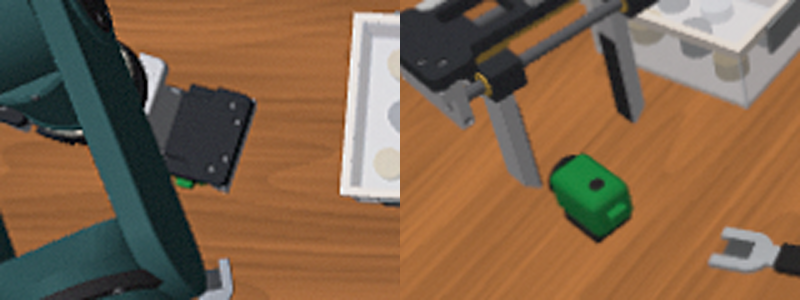

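The jaws straddle the light in the side crop, and its black lens end points to the far side. Next: descend and grip.

```bash
python3 -m creep '[{"gripper":-0.5,"offset":[0,0,0.6],"turn":0},{"gripper":-0.5,"offset":[0,0,0.5],"turn":0},{"gripper":-0.5,"offset":[0,0,0.2],"turn":0},{"gripper":-0.5,"offset":[0,0,0.1],"turn":0},{"gripper":-0.5,"offset":[0,0,0],"turn":0}]'
python3 -m creep '[{"gripper":1,"offset":[0,0,0],"turn":0},{"gripper":1,"offset":[0,0,0],"turn":0},{"gripper":1,"offset":[0,0,0],"turn":0},{"gripper":1,"offset":[0,0,0],"turn":0},{"gripper":1,"offset":[0,0,0],"turn":0}]'
python3 -m creep '[{"gripper":1,"offset":[0,0,0],"turn":0},{"gripper":1,"offset":[0,0,0],"turn":0},{"gripper":1,"offset":[0,0,0],"turn":0},{"gripper":1,"offset":[0,0,0],"turn":0},{"gripper":1,"offset":[0,0,0],"turn":0}]'
```

```text
t: 18.8
eef_pos: [0.5904, 0.3438, 0.0231]
eef_rot: [3.141, 0.001, 2.876]
ft_force: [0.4, -1.0, 0.4]
gripper_width: 0.0707
gripper_force: 0.0
t: 19.3
eef_pos: [0.5899, 0.3437, 0.0223]
eef_rot: [3.141, 0.0, 2.876]
ft_force: [0.8, 0.3, 0.6]
gripper_width: 0.0339
gripper_force: 0.2
t: 19.8
eef_pos: [0.5899, 0.3437, 0.0223]
eef_rot: [3.141, 0.0, 2.876]
ft_force: [-0.3, 1.0, 0.9]
gripper_width: 0.0315
gripper_force: 29.9
```

```bash
python3 -m creep '[{"gripper":1,"offset":[0,0,-0.2],"turn":0},{"gripper":1,"offset":[0,0,-0.7],"turn":0},{"gripper":1,"offset":[0,0,-0.9],"turn":0},{"gripper":1,"offset":[0,0,-0.9],"turn":0},{"gripper":1,"offset":[0,0,-0.5],"turn":0}]' |grep pos
python3 -m creep '[{"gripper":1,"offset":[0,0,0],"turn":1},{"gripper":1,"offset":[0,0,0],"turn":1},{"gripper":1,"offset":[0,0,0],"turn":1},{"gripper":1,"offset":[0,0,0],"turn":1},{"gripper":1,"offset":[0,0,0],"turn":1}]' |grep rot
python3 -m creep '[{"gripper":1,"offset":[0,0,0],"turn":1},{"gripper":1,"offset":[0,0,0],"turn":1},{"gripper":1,"offset":[0,0,0],"turn":1},{"gripper":1,"offset":[0,0,0],"turn":1},{"gripper":1,"offset":[0,0,0],"turn":0.78}]' |grep rot
python3 - <<'E'
from h import *
go([.623,.157,.15])
T=snapshot("top")[:,:,::-1];S=snapshot("side")[:,:,::-1]
cv2.imwrite("pics/top3.png",T);cv2.imwrite("pics/side3.png",S)
E
```

```text
eef_pos: [0.5908, 0.3439, 0.1545]
eef_rot: [-3.141, 0.0, 2.172]
eef_rot: [-3.141, 0.001, 1.505]
pos [0.5895 0.3433 0.1501] yaw 86.2 units [-4.59  1.14  0.  ] w 0.0316
```

```bash
python3 -m creep '[{"gripper":1,"offset":[-0.5,0.1,0],"turn":0},{"gripper":1,"offset":[-0.9,0.2,0],"turn":0},{"gripper":1,"offset":[-0.9,0.2,0],"turn":0},{"gripper":1,"offset":[-0.9,0.3,0],"turn":0},{"gripper":1,"offset":[-0.9,0.2,0],"turn":0}]' |grep pos
python3 -m creep '[{"gripper":1,"offset":[-0.49,0.14,0],"turn":0},{"gripper":1,"offset":[0,0,0.5],"turn":0},{"gripper":1,"offset":[0,0,0.6],"turn":0},{"gripper":1,"offset":[0,0,0.2],"turn":0},{"gripper":1,"offset":[0,0,0],"turn":0}]' |grep pos
python3 -m creep '[{"gripper":1,"offset":[0,0,0],"turn":0},{"gripper":1,"offset":[0,0,0.1],"turn":0},{"gripper":1,"offset":[0,0,0.1],"turn":0},{"gripper":1,"offset":[0,0,0],"turn":0},{"gripper":1,"offset":[0,0,0],"turn":0}]'
python3 - <<'E'
from h import *
go([.623,.157,.083])
E
```

```text
eef_pos: [0.6199, 0.1744, 0.1502]
eef_pos: [0.6229, 0.1563, 0.0962]
t: 22.9
eef_pos: [0.6242, 0.1577, 0.0901]
eef_rot: [3.142, 0.0, 1.511]
ft_force: [0.8, -0.2, -0.4]
gripper_width: 0.0319
gripper_force: 29.9
pos [0.6242 0.1577 0.0901] yaw 86.6 units [-0.02 -0.03  0.18] w 0.0319
```

Run:
```python
from h import *
T=snapshot("top")[:,:,::-1];S=snapshot("side")[:,:,::-1]
cv2.imwrite("pics/m3.png",np.hstack([crop("t",T,240,180,45,60),crop("t",S,227,270,45,60)]))
```

```text
(no output)
```

View pics/m3.png

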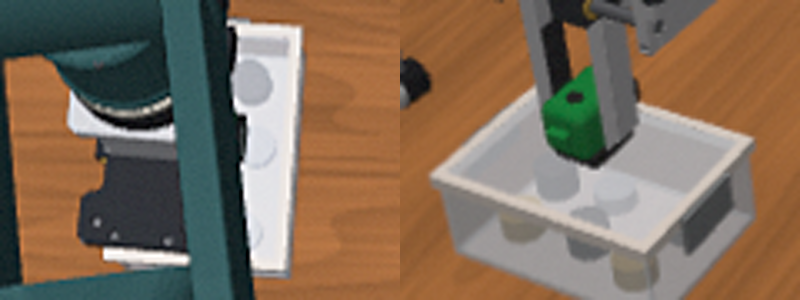

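The light is held over the lid with its lug on the +y side, so the lens faces the dish. Lowering the last 7 mm gently.

```bash
python3 -m creep '[{"gripper":1,"offset":[0,0,0.07],"turn":0},{"gripper":1,"offset":[0,0,0.05],"turn":0},{"gripper":1,"offset":[0,0,0.03],"turn":0},{"gripper":1,"offset":[0,0,0],"turn":0},{"gripper":1,"offset":[0,0,0],"turn":0}]'
```

```text
t: 23.5
eef_pos: [0.6241, 0.1575, 0.0839]
eef_rot: [-3.141, 0.0, 1.51]
ft_force: [0.9, -0.5, -0.3]
gripper_width: 0.0319
gripper_force: 29.9
```

```bash
python3 -m creep '[{"gripper":1,"offset":[0,0,0.03],"turn":0},{"gripper":1,"offset":[0,0,0],"turn":0},{"gripper":1,"offset":[0,0,0],"turn":0},{"gripper":-0.2,"offset":[0,0,0],"turn":0},{"gripper":-0.2,"offset":[0,0,0],"turn":0}]'
python3 -m creep '[{"gripper":-0.2,"offset":[0,0,0],"turn":0},{"gripper":-0.2,"offset":[0,0,0],"turn":0},{"gripper":-0.2,"offset":[0,0,0],"turn":0},{"gripper":-0.2,"offset":[0,0,-0.3],"turn":0},{"gripper":-0.2,"offset":[0,0,-0.7],"turn":0}]'
python3 -m creep '[{"gripper":-0.2,"offset":[0,0,-0.9],"turn":0},{"gripper":-0.2,"offset":[0,0,-0.5],"turn":0},{"gripper":-0.2,"offset":[0.5,-0.5,0],"turn":1},{"gripper":-0.2,"offset":[0.5,-0.8,0],"turn":1},{"gripper":-0.2,"offset":[0.5,-0.8,0],"turn":1}]' |grep pos
python3 -m creep '[{"gripper":-0.2,"offset":[0.3,-0.8,0],"turn":1},{"gripper":-0.2,"offset":[0.2,-0.8,0],"turn":1},{"gripper":-0.2,"offset":[0,-0.8,0],"turn":1},{"gripper":-0.2,"offset":[0,0,0],"turn":1},{"gripper":-0.2,"offset":[0,0,0],"turn":1}]' |grep -E "pos|rot"
python3 -m creep '[{"gripper":-0.2,"offset":[0,0,0],"turn":1},{"gripper":-0.2,"offset":[0,0,0],"turn":0.3},{"gripper":-0.2,"offset":[0,0,0],"turn":0},{"gripper":-0.2,"offset":[0,0,0],"turn":0},{"gripper":-0.2,"offset":[0,0,0],"turn":0}]' |grep -E "pos|rot"
python3 - <<'E'
from h import *
go([.432,.317,.15])
T=snapshot("top")[:,:,::-1];S=snapshot("side")[:,:,::-1]
cv2.imwrite("pics/top4.png",T);cv2.imwrite("pics/side4.png",S)
E
```

```text
t: 24.0
eef_pos: [0.6243, 0.1576, 0.0831]
eef_rot: [3.141, 0.0, 1.51]
ft_force: [0.3, -0.9, 0.7]
gripper_width: 0.0447
gripper_force: 0.0
t: 24.5
eef_pos: [0.6223, 0.1572, 0.1205]
eef_rot: [-3.135, 0.002, 1.51]
ft_force: [-0.1, 0.0, 0.1]
gripper_width: 0.0561
gripper_force: 0.0
eef_pos: [0.5541, 0.2345, 0.1804]
eef_pos: [0.4863, 0.3078, 0.1803]
eef_rot: [-3.142, -0.002, 0.39]
eef_pos: [0.4871, 0.3067, 0.1793]
eef_rot: [-3.142, -0.0, 0.212]
pos [0.4871 0.3067 0.1793] yaw 12.2 units [-1.29 -0.54  0.73] w 0.0567
```

View pics/top4.png

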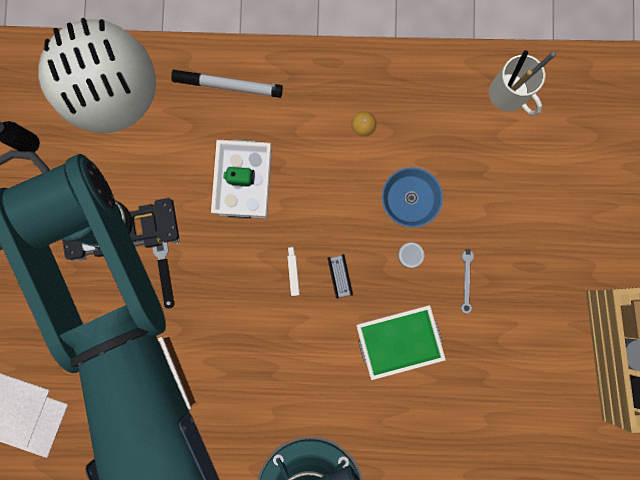

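The light sits on the lid at (240,177), the bearing at the dish centre (411,198) and the tin at (411,255). I'll check those numbers and continue with the wrench.

```bash
python3 - <<'E'
from h import *
T=cv2.imread("pics/top4.png");h=cv2.cvtColor(T,cv2.COLOR_BGR2HSV)
def big(lo,hi,roi):
    u0,v0,u1,v1=roi;m=cv2.inRange(h[v0:v1,u0:u1],lo,hi);c=max(cv2.findContours(m,0,1)[0],key=cv2.contourArea)
    return cv2.minAreaRect(c),np.array(cv2.minAreaRect(c)[0])+[u0,v0]
r,c=big((0,0,0),(180,90,255),(390,238,432,272));print("tin",r,plane("top",c,.02))
r,c=big((45,80,20),(85,255,255),(215,160,262,195));print("light",r,plane("top",c,.095))
r,c=big((95,90,30),(125,255,255),(375,160,450,235));print("dish",plane("top",c,.028))
print("bearing",plane("top",(411.5,198),.014))
E
python3 -m creep '[{"gripper":-0.2,"offset":[-0.5,-0.2,0.3],"turn":0},{"gripper":-0.2,"offset":[-0.5,-0.2,0.4],"turn":0},{"gripper":-0.2,"offset":[-0.3,-0.14,0.8],"turn":0},{"gripper":-0.2,"offset":[0,0,0.8],"turn":0},{"gripper":-0.2,"offset":[0,0,0.8],"turn":0}]'|grep -E "pos|rot"
python3 -m creep '[{"gripper":-0.2,"offset":[0,0,0.5],"turn":0},{"gripper":-0.2,"offset":[0,0,0],"turn":0},{"gripper":-0.2,"offset":[0,0,0],"turn":0},{"gripper":-0.2,"offset":[0,0,0],"turn":0},{"gripper":-0.2,"offset":[0,0,0],"turn":0}]'
python3 -c "
from h import *
go([.432,.317,.0125])"
```

```text
tin ((21.0, 16.5), (25.0, 26.0), 90.0) [ 0.48288746 -0.19502441  0.02      ]
light ((22.200820922851562, 15.790983200073242), (26.979652404785156, 17.473398208618164), 5.19442892074585) [0.62238227 0.15875056 0.095     ]
dish [ 0.60171046 -0.19442052  0.028     ]
bearing [ 0.6022079  -0.19546549  0.014     ]
eef_pos: [0.4314, 0.3171, 0.0542]
eef_rot: [-3.141, -0.001, 0.213]
t: 27.1
eef_pos: [0.4329, 0.3176, 0.0368]
eef_rot: [-3.141, -0.003, 0.212]
ft_force: [0.3, 0.5, -0.1]
gripper_width: 0.0561
gripper_force: 0.0
pos [0.4329 0.3176 0.0368] yaw 12.1 units [-0.03  0.01  0.61] w 0.0561
```

```bash
python3 -m creep '[{"gripper":-0.2,"offset":[0,0,0.3],"turn":0},{"gripper":-0.2,"offset":[0,0,0.2],"turn":0},{"gripper":-0.2,"offset":[0,0,0.1],"turn":0},{"gripper":-0.2,"offset":[0,0,0],"turn":0},{"gripper":-0.2,"offset":[0,0,0],"turn":0}]'|grep -E "pos|rot"
python3 -m creep '[{"gripper":1,"offset":[0,0,0],"turn":0},{"gripper":1,"offset":[0,0,0],"turn":0},{"gripper":1,"offset":[0,0,0],"turn":0},{"gripper":1,"offset":[0,0,0],"turn":0},{"gripper":1,"offset":[0,0,0],"turn":0}]'
python3 -m creep '[{"gripper":1,"offset":[0,0,0],"turn":0},{"gripper":1,"offset":[0,0,0],"turn":0},{"gripper":1,"offset":[0,0,0],"turn":0},{"gripper":1,"offset":[0,0,0],"turn":0},{"gripper":1,"offset":[0,0,0],"turn":0}]'
```

```text
eef_pos: [0.431, 0.3165, 0.0112]
eef_rot: [3.141, 0.002, 0.212]
t: 28.1
eef_pos: [0.4322, 0.3172, 0.0113]
eef_rot: [-3.141, -0.001, 0.212]
ft_force: [-0.7, 0.1, 5.7]
gripper_width: 0.0195
gripper_force: 5.6
t: 28.6
eef_pos: [0.4322, 0.3172, 0.0113]
eef_rot: [-3.141, -0.001, 0.212]
ft_force: [-0.3, -0.4, 5.1]
gripper_width: 0.0197
gripper_force: 30.4
```

```bash
python3 -m creep '[{"gripper":1,"offset":[0,0,-0.2],"turn":0},{"gripper":1,"offset":[0,0,-0.8],"turn":0},{"gripper":1,"offset":[0,0,-1],"turn":0},{"gripper":1,"offset":[0,0,-1],"turn":0},{"gripper":1,"offset":[0,0,-1],"turn":0}]' |grep -E "pos|wid"
python3 -m creep '[{"gripper":1,"offset":[0,0,-0.7],"turn":-1},{"gripper":1,"offset":[0,0,0],"turn":-1},{"gripper":1,"offset":[0,0,0],"turn":-1},{"gripper":1,"offset":[0,0,0],"turn":-1},{"gripper":1,"offset":[0,0,0],"turn":-1}]' |grep -E "pos|rot"
python3 -m creep '[{"gripper":1,"offset":[0,0,0],"turn":-1},{"gripper":1,"offset":[0,0,0],"turn":-1},{"gripper":1,"offset":[0,0,0],"turn":-1},{"gripper":1,"offset":[0,0,0],"turn":-1},{"gripper":1,"offset":[0,0,0],"turn":-0.31}]' |grep -E "rot|wid"
python3 -c "
from h import *
go([.6125,-.017,.19])"
```

```text
eef_pos: [0.4308, 0.3164, 0.1713]
gripper_width: 0.0197
eef_pos: [0.4311, 0.3166, 0.1979]
eef_rot: [-3.141, 0.002, 0.916]
eef_rot: [-3.14, 0.001, 1.515]
gripper_width: 0.0194
pos [0.431  0.3166 0.1978] yaw 86.8 units [-8.07  4.99  0.19] w 0.0194
```

```bash
python3 -m creep '[{"gripper":1,"offset":[-0.8,0.5,0],"turn":0},{"gripper":1,"offset":[-0.8,0.5,0],"turn":0},{"gripper":1,"offset":[-0.8,0.5,0],"turn":0},{"gripper":1,"offset":[-0.8,0.5,0],"turn":0},{"gripper":1,"offset":[-0.8,0.5,0],"turn":0}]' |grep -E "pos|wid"
python3 -m creep '[{"gripper":1,"offset":[-0.8,0.5,0],"turn":0},{"gripper":1,"offset":[-0.8,0.5,0],"turn":0},{"gripper":1,"offset":[-0.8,0.5,0],"turn":0},{"gripper":1,"offset":[-0.8,0.5,0],"turn":0},{"gripper":1,"offset":[-0.8,0.5,0],"turn":0}]' |grep -E "pos|wid"
python3 -m creep '[{"gripper":1,"offset":[0,0,0.6],"turn":0},{"gripper":1,"offset":[0,0,1],"turn":0},{"gripper":1,"offset":[0,0,1],"turn":0},{"gripper":1,"offset":[0,0,1],"turn":0},{"gripper":1,"offset":[0,0,0.4],"turn":0}]' |grep -E "pos|wid"
python3 -m creep '[{"gripper":1,"offset":[0,0,0],"turn":0},{"gripper":1,"offset":[0,0,0],"turn":0},{"gripper":1,"offset":[0,0,0],"turn":0},{"gripper":1,"offset":[0,0,0],"turn":0},{"gripper":1,"offset":[0,0,0],"turn":0}]'
python3 -c "
from h import *
go([.6125,-.017,.0125])"
```

```text
eef_pos: [0.5219, 0.1499, 0.1979]
gripper_width: 0.0197
eef_pos: [0.6124, -0.0157, 0.1977]
gripper_width: 0.0195
eef_pos: [0.6083, -0.014, 0.0328]
gripper_width: 0.0197
t: 32.1
eef_pos: [0.6135, -0.0144, 0.0408]
eef_rot: [3.138, 0.0, 1.512]
ft_force: [0.4, 0.5, -0.7]
gripper_width: 0.0197
gripper_force: 30.0
pos [ 0.6135 -0.0144  0.0408] yaw 86.6 units [-0.07 -0.02  0.71] w 0.0197
```

```bash
python3 -m creep '[{"gripper":1,"offset":[-0.07,-0.02,0.3],"turn":0},{"gripper":1,"offset":[0,0,0.2],"turn":0},{"gripper":1,"offset":[0,0,0.1],"turn":0},{"gripper":1,"offset":[0,0,0],"turn":0},{"gripper":1,"offset":[0,0,0],"turn":0}]'
python3 -m creep '[{"gripper":1,"offset":[0,0,0],"turn":0},{"gripper":1,"offset":[0,0,0],"turn":0},{"gripper":1,"offset":[0,0,0],"turn":0},{"gripper":1,"offset":[0,0,0],"turn":0},{"gripper":1,"offset":[0,0,0],"turn":0}]'
```

```text
t: 32.6
eef_pos: [0.6113, -0.0171, 0.0145]
eef_rot: [-3.141, 0.0, 1.512]
ft_force: [-0.1, 0.0, -1.0]
gripper_width: 0.0193
gripper_force: 30.0
t: 33.1
eef_pos: [0.6115, -0.0171, 0.015]
eef_rot: [3.141, 0.0, 1.512]
ft_force: [0.3, 0.1, -0.2]
gripper_width: 0.0197
gripper_force: 30.0
```

```bash
python3 -m creep '[{"gripper":1,"offset":[0,0,0.05],"turn":0},{"gripper":1,"offset":[0,0,0.02],"turn":0},{"gripper":1,"offset":[0,0,0],"turn":0},{"gripper":0.2,"offset":[0,0,0],"turn":0},{"gripper":0.2,"offset":[0,0,0],"turn":0}]'
python3 -m creep '[{"gripper":0.2,"offset":[0,0,0],"turn":0},{"gripper":0.2,"offset":[0,0,0],"turn":0},{"gripper":0.2,"offset":[0,0,-0.2],"turn":0},{"gripper":0.2,"offset":[0,0,-0.5],"turn":0},{"gripper":-0.2,"offset":[0,0,-0.9],"turn":0}]'
python3 -m creep '[{"gripper":-0.2,"offset":[0,0,-1],"turn":0},{"gripper":-0.2,"offset":[0,-0.5,-0.5],"turn":1},{"gripper":-0.2,"offset":[0,-0.9,0],"turn":1},{"gripper":-0.2,"offset":[0,-0.9,0],"turn":1},{"gripper":-0.2,"offset":[0,-0.9,0],"turn":1}]'|grep -E "pos|rot"
python3 -m creep '[{"gripper":-0.2,"offset":[0,0,0],"turn":1},{"gripper":-0.2,"offset":[0,0,0],"turn":1},{"gripper":-0.2,"offset":[0,0,0],"turn":1},{"gripper":-0.2,"offset":[0,0,0],"turn":1},{"gripper":-0.2,"offset":[0,0,0],"turn":1}]'|grep -E "pos|rot"
python3 -m creep '[{"gripper":-0.2,"offset":[0,0,0],"turn":0.2},{"gripper":-0.2,"offset":[0,0,0],"turn":0},{"gripper":-0.2,"offset":[0,0,0],"turn":0},{"gripper":-0.2,"offset":[0,0,0],"turn":0},{"gripper":-0.2,"offset":[0,0,0],"turn":0}]'|grep -E "pos|rot"
python3 -c "
from h import *
go([.4352,-.0495,.016])
cv2.imwrite('pics/top5.png',snapshot('top')[:,:,::-1]);cv2.imwrite('pics/side5.png',snapshot('side')[:,:,::-1])"
```

```text
t: 33.6
eef_pos: [0.6117, -0.0172, 0.0123]
eef_rot: [3.141, 0.0, 1.512]
ft_force: [0.2, 0.7, 0.0]
gripper_width: 0.0322
gripper_force: 0.0
t: 34.1
eef_pos: [0.6093, -0.0169, 0.074]
eef_rot: [-3.135, -0.0, 1.512]
ft_force: [0.5, -0.1, 0.7]
gripper_width: 0.0426
gripper_force: 0.0
eef_pos: [0.4892, 0.0196, 0.1371]
eef_rot: [3.14, -0.001, 0.946]
eef_pos: [0.4904, 0.0197, 0.137]
eef_rot: [3.141, -0.001, 0.249]
eef_pos: [0.4903, 0.0197, 0.1361]
eef_rot: [3.142, 0.0, 0.228]
pos [0.4903 0.0197 0.1361] yaw 13.1 units [-1.73  1.37  3.  ] w 0.0564
```

```bash
python3 -m creep '[{"gripper":-0.2,"offset":[-0.6,0.5,0],"turn":0},{"gripper":-0.2,"offset":[-0.6,0.5,0],"turn":0},{"gripper":-0.2,"offset":[-0.53,0.37,0.4],"turn":0},{"gripper":-0.2,"offset":[0,0,0.8],"turn":0},{"gripper":-0.2,"offset":[0,0,0.6],"turn":0}]'|grep -E "pos|rot"
python3 -m creep '[{"gripper":-0.2,"offset":[0,0,0.5],"turn":0},{"gripper":-0.2,"offset":[0,0,0.4],"turn":0},{"gripper":-0.2,"offset":[0,0,0.2],"turn":0},{"gripper":-0.2,"offset":[0,0,0],"turn":0},{"gripper":-0.2,"offset":[0,0,0],"turn":0}]'
python3 - <<'E'
from h import *
go([.4352,-.0495,.015])
T=cv2.imread("pics/top5.png");S=snapshot("side")[:,:,::-1]
cv2.imwrite("pics/m5.png",np.vstack([np.hstack([crop("t",T,330,200,60,80),crop("s",T,400,220,60,80)]),np.hstack([crop("s",S,350,255,45,60),crop("s",S,270,240,75,100)])]))
E
```

```text
eef_pos: [0.4346, -0.0499, 0.0631]
eef_rot: [3.141, -0.0, 0.226]
t: 36.7
eef_pos: [0.4358, -0.0494, 0.0207]
eef_rot: [3.141, -0.001, 0.227]
ft_force: [-0.5, 0.2, 0.3]
gripper_width: 0.056
gripper_force: 0.0
pos [ 0.4358 -0.0494  0.0207] yaw 13.0 units [-0.01 -0.    0.14] w 0.056
```

View pics/m5.png

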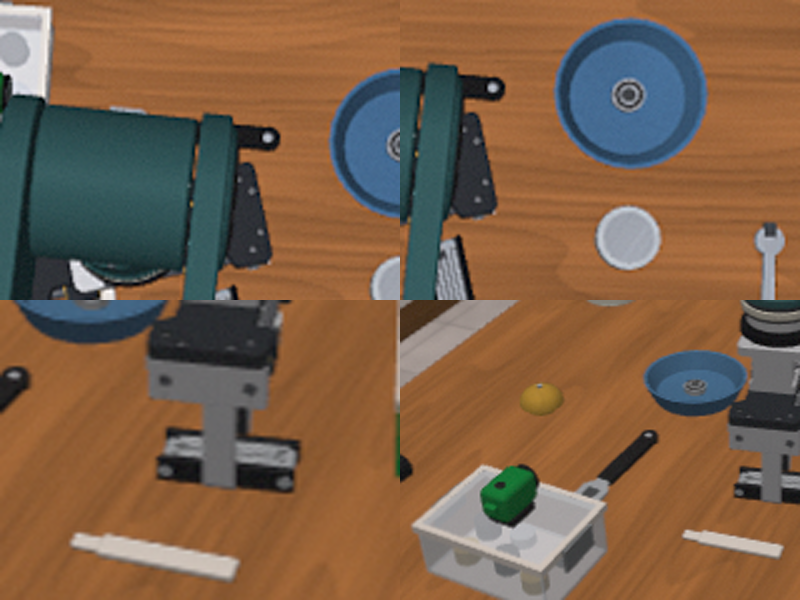

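The fingers straddle the multitool. The wrench lies between box and dish, and the bearing is flat in the dish. Next: grip.

```bash
python3 -m creep '[{"gripper":-0.2,"offset":[0,0,0.1],"turn":0},{"gripper":-0.2,"offset":[0,0,0.03],"turn":0},{"gripper":-0.2,"offset":[0,0,0],"turn":0},{"gripper":1,"offset":[0,0,0],"turn":0},{"gripper":1,"offset":[0,0,0],"turn":0}]'|grep -E "pos|rot"
python3 -m creep '[{"gripper":1,"offset":[0,0,0],"turn":0},{"gripper":1,"offset":[0,0,0],"turn":0},{"gripper":1,"offset":[0,0,0],"turn":0},{"gripper":1,"offset":[0,0,0],"turn":0},{"gripper":1,"offset":[0,0,0],"turn":0}]'
python3 -m creep '[{"gripper":1,"offset":[0,0,-0.2],"turn":0},{"gripper":1,"offset":[0,0,-0.6],"turn":0},{"gripper":1,"offset":[0,0,-1],"turn":0},{"gripper":1,"offset":[0,0,-1],"turn":-1},{"gripper":1,"offset":[0,0,0],"turn":-1}]'
python3 -m creep '[{"gripper":1,"offset":[0,0,0],"turn":-1},{"gripper":1,"offset":[0,0,0],"turn":-1},{"gripper":1,"offset":[0,0,0],"turn":-1},{"gripper":1,"offset":[0,0,0],"turn":-1},{"gripper":1,"offset":[0,0,0],"turn":-1}]'|grep -E "pos|rot"
python3 -m creep '[{"gripper":1,"offset":[0,0,0],"turn":-1},{"gripper":1,"offset":[0,0,0],"turn":-1},{"gripper":1,"offset":[0,0,0],"turn":-0.2},{"gripper":1,"offset":[0,0,0],"turn":0},{"gripper":1,"offset":[0,0,0],"turn":0}]'|grep -E "pos|rot"
python3 - <<'E'
from h import *
go([.67,-.0205,.12])
T=snapshot("top")[:,:,::-1];cv2.imwrite("pics/top6.png",T)
h=cv2.cvtColor(T,cv2.COLOR_BGR2HSV);u0,v0,u1,v1=280,165,372,215
m=cv2.inRange(h[v0:v1,u0:u1],(0,0,0),(180,110,255));c=max(cv2.findContours(m,0,1)[0],key=cv2.contourArea)
b=cv2.boxPoints(cv2.minAreaRect(c))+[u0,v0];print(np.array([plane("top",p,.008)[:2] for p in b]).round(3).tolist(),b.mean(0),plane("top",b.mean(0),.008))
E
```

```text
eef_pos: [0.4353, -0.0493, 0.015]
eef_rot: [3.141, -0.0, 0.227]
t: 37.75
eef_pos: [0.4353, -0.0493, 0.015]
eef_rot: [3.141, -0.0, 0.227]
ft_force: [-0.1, -0.3, 0.4]
gripper_width: 0.0358
gripper_force: 30.0
t: 38.25
eef_pos: [0.4391, -0.0502, 0.1339]
eef_rot: [3.133, -0.009, 0.512]
ft_force: [0.9, -1.5, -0.8]
gripper_width: 0.0356
gripper_force: 30.0
eef_pos: [0.435, -0.0492, 0.1271]
eef_rot: [-3.141, 0.0, 1.21]
eef_pos: [0.4351, -0.0493, 0.1269]
eef_rot: [3.142, 0.0, 1.51]
pos [ 0.4351 -0.0493  0.1269] yaw 86.5 units [1.08 5.82 0.17] w 0.0358
[[0.599, 0.056], [0.632, 0.054], [0.624, -0.091], [0.591, -0.089]] [326.82068825 192.15172625] [ 0.61132148 -0.0177725   0.008     ]
```

```bash
python3 -m creep '[{"gripper":1,"offset":[0.1,0.5,0],"turn":0},{"gripper":1,"offset":[0.2,0.9,0],"turn":0},{"gripper":1,"offset":[0.2,0.9,0],"turn":0},{"gripper":1,"offset":[0.2,0.9,0],"turn":0},{"gripper":1,"offset":[0.1,0.9,0],"turn":0}]'|grep -E "pos|rot"
python3 -m creep '[{"gripper":1,"offset":[0.1,0.8,0],"turn":0},{"gripper":1,"offset":[0.1,0.6,0],"turn":0},{"gripper":1,"offset":[0.08,0.3,0],"turn":0},{"gripper":1,"offset":[0,0,0.6],"turn":0},{"gripper":1,"offset":[0,0,0.6],"turn":0}]'|grep -E "pos|rot"
python3 -m creep '[{"gripper":1,"offset":[0,0,0.6],"turn":0},{"gripper":1,"offset":[0,0,0.4],"turn":0},{"gripper":1,"offset":[0,0,0.2],"turn":0},{"gripper":1,"offset":[0,0,0],"turn":0},{"gripper":1,"offset":[0,0,0],"turn":0}]'
python3 -c "
from h import *
go([.6692,-.021,.0152])"
```

```text
eef_pos: [0.6022, -0.0264, 0.1266]
eef_rot: [-3.141, -0.0, 1.511]
eef_pos: [0.6707, -0.0198, 0.0789]
eef_rot: [3.139, 0.0, 1.511]
t: 40.8
eef_pos: [0.6701, -0.02, 0.032]
eef_rot: [3.14, 0.0, 1.511]
ft_force: [0.5, -0.1, -1.6]
gripper_width: 0.0357
gripper_force: 30.0
pos [ 0.6701 -0.02    0.032 ] yaw 86.6 units [-0.03 -0.02  0.42] w 0.0357
```

```bash
python3 -m creep '[{"gripper":1,"offset":[-0.03,-0.02,0.2],"turn":0},{"gripper":1,"offset":[0,0,0.1],"turn":0},{"gripper":1,"offset":[0,0,0.05],"turn":0},{"gripper":1,"offset":[0,0,0],"turn":0},{"gripper":1,"offset":[0,0,0],"turn":0}]'
```

```text
t: 41.3
eef_pos: [0.6685, -0.021, 0.017]
eef_rot: [3.141, 0.0, 1.512]
ft_force: [0.8, -0.4, -1.6]
gripper_width: 0.0356
gripper_force: 30.0
```

```bash
python3 -m creep '[{"gripper":1,"offset":[0,0,0.04],"turn":0},{"gripper":1,"offset":[0,0,0],"turn":0},{"gripper":1,"offset":[0,0,0],"turn":0},{"gripper":0,"offset":[0,0,0],"turn":0},{"gripper":0,"offset":[0,0,0],"turn":0}]'
python3 -m creep '[{"gripper":0,"offset":[0,0,0],"turn":0},{"gripper":0,"offset":[0,0,0],"turn":0},{"gripper":0,"offset":[0,0,-0.2],"turn":0},{"gripper":0,"offset":[0,0,-0.5],"turn":0},{"gripper":0,"offset":[0,0,-0.9],"turn":0}]'
python3 -m creep '[{"gripper":0,"offset":[0,0,-1],"turn":0},{"gripper":0,"offset":[0,0,-1],"turn":0},{"gripper":0,"offset":[0,-0.9,0],"turn":0},{"gripper":0,"offset":[0,-0.9,0],"turn":0},{"gripper":0,"offset":[0,-0.9,0],"turn":0}]'|grep pos
python3 -m creep '[{"gripper":0,"offset":[-0.9,-0.4,0],"turn":0},{"gripper":0,"offset":[-0.9,-0.4,0],"turn":0},{"gripper":0,"offset":[-0.9,-0.4,0],"turn":0},{"gripper":0,"offset":[-0.9,-0.4,0],"turn":0},{"gripper":0,"offset":[-0.9,-0.4,0],"turn":0}]'|grep pos
python3 -m creep '[{"gripper":0,"offset":[-0.9,-0.4,0],"turn":0},{"gripper":0,"offset":[-0.9,-0.4,0],"turn":0},{"gripper":0,"offset":[-0.9,-0.4,0],"turn":0},{"gripper":0,"offset":[-0.5,0,0],"turn":0},{"gripper":0,"offset":[0,0,0],"turn":0}]'|grep pos
python3 - <<'E'
from h import *
T=snapshot("top")[:,:,::-1];S=snapshot("side")[:,:,::-1]
cv2.imwrite("pics/top7.png",T);cv2.imwrite("pics/side7.png",S)
def rr(I,roi,lo,hi,z):
    u0,v0,u1,v1=roi;m=cv2.inRange(cv2.cvtColor(I[v0:v1,u0:u1],cv2.COLOR_BGR2HSV),lo,hi)
    c=max(cv2.findContours(m,0,1)[0],key=cv2.contourArea);b=cv2.boxPoints(cv2.minAreaRect(c))+[u0,v0]
    P=np.array([plane("top",p,z)[:2] for p in b]);e=max(P[1]-P[0],P[2]-P[1],key=np.linalg.norm)
    return P.mean(0).round(4),(np.degrees(np.arctan2(e[1],e[0]))%180).round(1)
g=((0,0,0),(180,110,255))
T0=cv2.imread("pics/top0.png")
print("wr",rr(T,(280,178,372,215),*g,.008));print("mt",rr(T,(290,140,372,178),*g,.018))
for n,roi,r in (("lever",(275,235,310,305),g),("spanner",(450,240,485,320),g),("bell",(345,105,385,140),((15,100,60),(35,255,255))),("dish",(375,160,450,235),((95,90,30),(125,255,255)))):
    print(n,rr(T0,roi,*r,.01),rr(T,roi,*r,.01))
print("box diff",np.abs(T[135:225,205:280].astype(int)-T0[135:225,205:280]).sum(2)[[0,5,-5]].max())
E
```

```text
t: 41.8
eef_pos: [0.6688, -0.021, 0.0157]
eef_rot: [3.141, 0.0, 1.512]
ft_force: [0.3, 0.3, 0.9]
gripper_width: 0.0462
gripper_force: 0.0
t: 42.3
eef_pos: [0.6663, -0.0208, 0.0769]
eef_rot: [-3.135, -0.0, 1.512]
ft_force: [0.1, -0.2, -0.1]
gripper_width: 0.0472
gripper_force: 0.0
eef_pos: [0.5599, -0.0146, 0.1606]
eef_pos: [0.4694, -0.1908, 0.1604]
eef_pos: [0.414, -0.317, 0.16]
wr (array([ 0.6109, -0.0177]), np.float64(86.2))
mt (array([ 0.6665, -0.021 ]), np.float64(88.1))
lever (array([0.4436, 0.049 ]), np.float64(7.2)) (array([0.4435, 0.0488]), np.float64(7.0))
spanner (array([ 0.4323, -0.3123]), np.float64(0.1)) (array([ 0.426 , -0.3201]), np.float64(178.4))
bell (array([ 0.7611, -0.0919]), np.float64(137.0)) (array([ 0.761 , -0.0908]), np.float64(1.1))
dish (array([ 0.6054, -0.197 ]), np.float64(91.4)) (array([ 0.6054, -0.197 ]), np.float64(91.4))
box diff 36
```

View pics/top7.png

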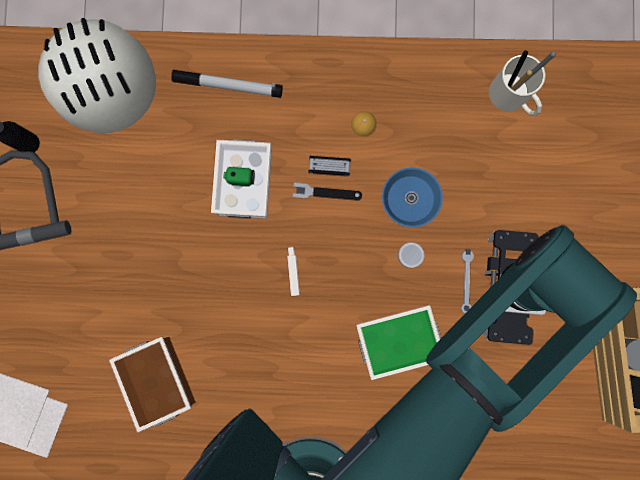

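View pics/side7.png

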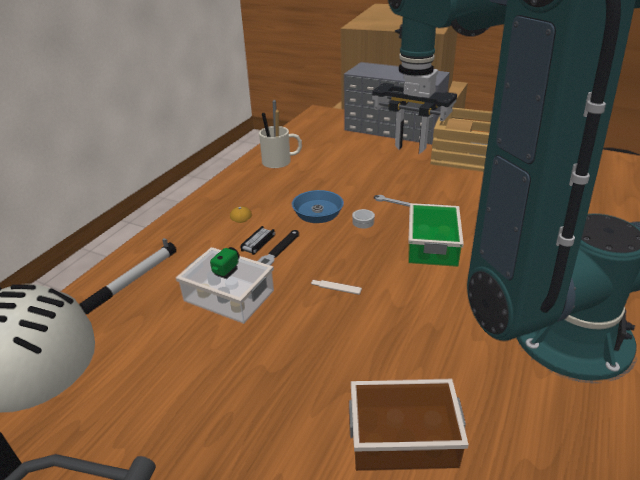

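Everything stands as asked in both views: light on the lid at (240,177), multitool at (329,165), wrench at (327,192), bearing in the dish at (411,198) and tin at (411,255). The bystanders haven't moved; the apparent spanner shift comes from the gripper being in the mask's region.

```bash
python3 -c "
from plant import *
print(hand_in())"
```

```text
the job is handed in; nothing more can be done
None
```

I've handed the job in after about 43 s of robot time: the tin, bearing, light, wrench and multitool were placed in the order asked, the final pictures show all five where you wanted them and nothing else moved, and the judge's result was not shown to me.

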